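# Feed the lock slip through the glass-topped channel with the push stick

## Robot

A 6-joint arm with a two-finger parallel gripper is mounted at the origin on the work surface. World frame = base frame: x ahead of the robot, y to its left, z up, the work surface at z = 0. Lengths are in mm, angles in rad, forces in N, time in s.
With the tool pointing down it reaches from about 350 to 925 mm from the base axis. Payload 6.4 kg.
Tool frame: the origin (TCP) lies between the finger pads; the fingertips stand 8 mm ahead of it and the grasp point (between the pads) lies 11 mm behind it (r.tcp_to_tips is the distance from the TCP to the fingertips, in mm); z points along the fingers, y is the line along which they close (so a half turn about z gives the same grasp; the last joint's range is limited). The gripper opens to 94 mm and grips with 3 to 60 N. Pads are 16 mm wide; open, the fingers measure 119 mm over their backs; the gripper's body (75 mm by 177 mm) begins 78 mm behind the grasp point.
Start: joints at [1.145, 0.245, 1.558, -0, 1.339, -0.174], TCP at [161.942, 629.514, 177.655] pointing down, gripper open.
Joint ranges: [-3.13, 3.13], [-1.02, 2.26], [0.13, 2.54], [-0.95, 4.09], [0.21, 2.88], [-2.74, 2.74]. Speed limits (rad/s): [2.57, 2.57, 3.14, 3.14, 3.14, 3.14].

## Interface

Orientations are given as a unit quaternion [x, y, z, w].
In Python, from station import r, cams, hand_in gives the robot as it stands.
- The arm moves only by the tool drive_tool, never from a script. Its argument "moves" is one flat list of numbers, 7 for each row, row after row: the shift along the world's x, y, z in cm, then the turn, a rotation vector about the world's x, y, z in degrees, then the closure, from -1 (fully open) to 1 (shut). In form: [dx, dy, dz, rx, ry, rz, jaw, dx, dy, dz, rx, ry, rz, jaw, ...]. A call has 1 to 20 rows; each row shifts and turns the commanded pose from where the row before left it; what a row does not reach is not made up. A row lasts 1/12 s, in which the tool goes at most 41.7 mm and 7.16 degrees, less where a joint would pass 70% of its speed; a pose out of reach is approached as far as the arm can. A call is refused whole if a number of a shift passes 4.17 or a number of a turn 7.16, either way. A call with a gripper value outside its range is refused whole. The fingers move at their own pace and stop on an object; "grip_force" is the grip in N (left out, the last holds). Time passes only in rows, so rows that do not move let the fingers close. It gives the time, the measured TCP pose, the force, the opening and the grip force at its end, in the units of the state.
- r.sense(): the state, without advancing time (a new reading comes with each control period).
- cams.grab_frame(name): name is "scene" or "top" or "wrist"; returns a dict with "color" (480x640x3 uint8, red, green, blue), "camera_matrix" (3x3 intrinsics, pixels), "pose" (4x4, takes a point from camera to world coordinates); the wrist camera has in their place "hand_eye" (4x4, takes a point from camera to tool coordinates, whose origin is the TCP and whose axes are the flange's). Camera axes: x right, y up, looking along -z (the intrinsics and any distortion apply to the point x, -y, -z); pixel columns grow to the right and rows downward; lengths in mm; the calibration is good to about 2 mm. The wrist camera is an equidistant fisheye: a pixel r from the principal point sees the ray r / f radians off the axis. A picture is of the moment at which its call begins: read the wrist's pose just before it. There is no depth.
- hand_in(): hands the job in; it is judged then, once.
The state is a dict: "time_s": time; "qpos": joint angles; "dq": joint speeds; "effort": joint torques, N m; "tool_pos": TCP position; "orientation": TCP orientation; "ft_force": force on the tool from outside, world axes, zero at the start; "torque": the same for the moment, N m; "gripper_width": finger opening in mm; "grasp_force": force on a finger pad.
Only numpy, scipy, OpenCV 4.12 (cv2) and the standard library are available. Lean on these libraries where they do the work, as an engineer would, in place of code of your own. Each camera call takes 0.05 s, during which the arm holds its last target. There are 200 camera calls.

## Task

Pick up the wooden push stick by its grip block and, with its blade only, feed the steel slip nose first through the glass-topped guide channel, pressing gently until it snaps home behind the sprung catch. Never touch the slip with the gripper and never push on it harder than 20 newtons. Then draw the stick out and lay it flat on the table, grip block up, leaving the other instruments where they are.

Things in the scene. Friction and masses are not known exactly. Their poses are not given: they have to be found in the camera images.
- guide: Feed guide, fixed: aluminium base plate 275 x 80 x 8 mm (x = -165 to 110 mm) carrying two brass rails 23 mm high. Origin on its underside; +x is the feed direction, z up. Channel floor = plate top, z = 8 mm. Straight channel x = -50 to 110 mm, 26 mm wide, centred on y = 0. Glass cover on the rails x = -12 to 110 mm, underside 23 mm above the floor, top at z = 36 mm.
- mouth (a point): Point on the channel floor at the start of the straight channel, x = -50 mm in the guide's frame. From here back to x = -95 mm the rails flare out to 58 mm apart; before that the base plate is bare.
- catch_zone (a point): Floor point at guide x = 19 mm. A dark steel head on the glass (to z = 70 mm) is clamped so that its catch crosses the channel within 13 mm either way of here; where exactly is not measured, feel it. The catch, a sprung bar 8 mm thick, hangs to 13 mm above the floor: the slip lifts it with about 4 to 8 N of push, the stick's blade passes beneath. It drops behind the slip's tail.
- end_zone (a point): Floor point at guide x = 69.5 mm: solid end stop, within 13 mm either way (it moves with the catch head, 50.5 mm past the catch line). A sprung pin before it meets the slip's nose and must be pressed in 5 mm (7 to 11 N in all) until the catch drops; the stop is 2.5 mm further. Then the pin holds the slip back against the catch. Not caught, the slip springs a few mm back as you withdraw.
- slip: Steel slip, loose, 44 mm long (x) x 24 mm wide x 20 mm high, about 0.14 kg. Origin at the centre of its underside; +x is the nose, whose top is bevelled over the last 24 mm down to 11 mm; the flat tail face is at x = -22 mm. It lies on the guide's base plate before the mouth, nose roughly towards the channel, a little askew.
- stick: Beech push stick, loose, 210 mm long, lying on the table along its own x. Origin at the centre of its underside, z up. Blade 12 mm wide and 8 mm high from x = -45 mm to its square tip at x = +105 mm; upright grip block 60 mm long (x = -105 to -45 mm), 14 mm wide, 48 mm high, standing on the same underside. 0.05 kg.
- stick_grip (a point): Point in the middle of the stick's grip block, x = -75 mm in the stick's frame, 23 mm above its underside: 180 mm behind the blade's tip.
- vial_block: Bystander: chrome level block 110 x 26 x 30 mm with a glass vial on top; origin at the centre of its underside.
- square: Bystander: steel square, stock 100 x 16 x 16 mm with a blade 24 mm wide, 150 mm long; origin under the middle of the stock.
- weight: Bystander: knobbed brass weight, 40 mm across, 58 mm high; origin at the centre of its underside.
Mind the look-alikes: they are no part of the job. Of the things that look like the stick, take the one that is farthest to the robot's left at the start.

How it is judged (in metres and radians):
On the way, in this order (a step that is already met when the one before it is completed fails the run):
1. the stick's blade pushes the slip into the straight channel (contact force between stick and slip above 0.15 N and x of slip in the frame of guide above -0.04 m), for 0.05 s.
2. the slip is pressed on down the channel to its locked place by the stick (contact force between stick and slip above 3 N and x of slip in the frame of guide above 0.028 m), for 0.05 s.
At the end, for the whole second after the job is handed in: The slip is at rest 28 to 64 mm along the guide, squeezed between dropped catch and pin (forces on it add to over 7 N), the catch not riding on it (under 3.2 N on the guide). The stick rests flat on the table, grip block up (within 5 mm, tilt under 0.08 rad) (x of slip in the frame of guide between 0.028 and 0.064 m and contact force between slip and anything else above 7 N and contact force between slip and guide below 3.2 N and linear speed of slip below 0.01 m/s and height (world z) of stick below 0.005 m and angle between stick's own z axis and vertical below 0.08 rad and linear speed of stick below 0.02 m/s); the robot touches nothing.
It fails at once if the slip is pushed with more than 20 N (contact force between stick and slip above 20 N).
It fails at once if the gripper or arm touches the slip (contact force between any of the arm, the fingers and slip above 0.3 N).
It fails at once if a loose instrument is moved by over 15 mm (distance of any of vial_block, square, weight from where it was at the start of the episode above 0.015 m).
It also fails if it takes over 58 s, if anything falls off the work surface, if the arm or the gripper's body presses on something with over 40 N, if the wrist force passes 120 N, or if a joint passes its speed limit or range.

## Working session

There is one attempt and no reset: what is moved stays moved. The work goes in short steps, Python scripts to look and compute and a tool call to move; the robot and the scene stay as the last step left them, time stands still between calls to the robot, and variables do not carry over. Pictures are saved under pics/ and viewed, at most 10 in all, crops included, and the job is handed in when it is done.

Besides the shell and the picture viewer there is one more tool, called after "Call:" by a JSON object that holds its "fn" and its "kwargs", one argument or row to a line. drive_tool: Moves the arm, as the interface text tells. Its arguments: {"type":"object","properties":{"moves":{"type":"array","items":{"type":"number"}},"grip_force":{"type":"number"}},"required":["moves"]}

```bash
ls; mkdir -p pics; cat > h.py <<'E'
import numpy as np, cv2
from station import r, cams, hand_in
def grab(n):
    f=cams.grab_frame(n); return f
def ray(f,u,v):
    K=np.array(f["camera_matrix"]);P=np.array(f["pose"])
    d=np.array([(u-K[0,2])/K[0,0],-(v-K[1,2])/K[1,1],-1.])
    d=P[:3,:3]@d; return P[:3,3],d/np.linalg.norm(d)
def atz(f,u,v,z):
    o,d=ray(f,u,v); return o+d*(z-o[2])/d[2]
def proj(f,p):
    K=np.array(f["camera_matrix"]);P=np.array(f["pose"])
    c=P[:3,:3].T@(np.array(p,float)-P[:3,3]); return K[0,0]*c[0]/-c[2]+K[0,2],K[1,1]*-c[1]/-c[2]+K[1,2]
def tri(f1,p1,f2,p2):
    o1,d1=ray(f1,*p1);o2,d2=ray(f2,*p2)
    A=np.stack([d1,-d2],1);s=np.linalg.lstsq(A,o2-o1,rcond=None)[0]
    a,b=o1+s[0]*d1,o2+s[1]*d2; return (a+b)/2,np.linalg.norm(a-b)
E
python3 - <<'E'
from h import *
import pickle
F={}
for n in("scene","top"):
    f=grab(n);F[n]=f;cv2.imwrite(f"pics/{n}0.png",f["color"][:,:,::-1]);print(n,np.round(f["camera_matrix"],1).tolist(),np.round(f["pose"],2).tolist(),[k for k in f])
pickle.dump(F,open("F.pkl","wb"))
print(r.sense())
E
```

```text
pics
scene [[453.4, 0.0, 332.3], [0.0, 453.4, 239.9], [0.0, 0.0, 1.0]] [[-0.12, -0.82, 0.55, 1048.7], [0.99, -0.1, 0.06, -100.2], [0.0, 0.56, 0.83, 816.16], [0.0, 0.0, 0.0, 1.0]] ['color', 'camera_matrix', 'pose']
top [[503.6, 0.0, 326.3], [0.0, 503.6, 242.9], [0.0, 0.0, 1.0]] [[0.0, 0.99, -0.11, 421.67], [-1.0, 0.0, -0.01, -164.4], [-0.01, 0.11, 0.99, 1194.83], [0.0, 0.0, 0.0, 1.0]] ['color', 'camera_matrix', 'pose']
{'time_s': 0.1, 'qpos': array([ 1.14488878e+00,  2.45759557e-01,  1.55885652e+00, -3.29720372e-06,
        1.33866899e+00, -1.74114462e-01]), 'dq': array([ 0.00274536, -0.00092212, -0.00145397,  0.00119278, -0.00207235,
       -0.00120014]), 'effort': array([ 6.30985196e-04, -4.16917241e+01, -3.15524232e+01,  6.85434113e-02,
        3.10433703e-02, -8.37888820e-05]), 'tool_pos': array([161.70810813, 628.97836991, 176.66490863]), 'orientation': array([ 1.25563806e-01,  9.92085185e-01, -8.08885699e-04, -2.48548359e-04]), 'ft_force': array([-0.52282311, -0.34446871, -0.13391716]), 'torque': array([-0.00677634,  0.01785375, -0.04504787]), 'grasp_force': 0.0, 'gripper_width': 94.10788141774196}
```

View pics/top0.png

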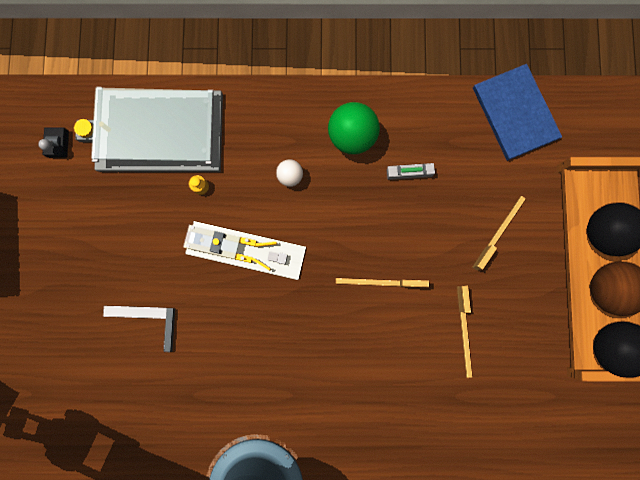

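View pics/scene0.png

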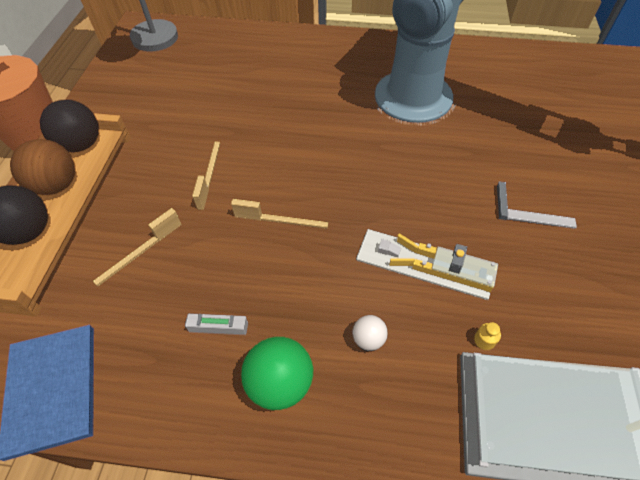

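The top view shows three stick look-alikes: A with its block at (415,284) and tip at (336,281), B with its block at (486,257), and C with its block at (465,300). Image left is the robot's left (+y), so A is the one to take. The slip is at about (279,258), with the guide running to the left. I'll check this in a close crop.

```bash
python3 - <<'E'
from h import *
import pickle
F=pickle.load(open("F.pkl","rb"))
def c(n,x0,y0,w,h):
    im=F[n]["color"][y0:y0+h,x0:x0+w,::-1]; im=cv2.resize(im,None,fx=3,fy=3,interpolation=cv2.INTER_CUBIC)
    for i in range(0,w,20): cv2.putText(im,str(x0+i),(i*3,8),0,.3,(255,255,0),1);cv2.line(im,(i*3,10),(i*3,14),(255,255,0),1)
    for j in range(10,h,20): cv2.putText(im,str(y0+j),(0,j*3+3),0,.3,(255,255,0),1)
    return im
cv2.imwrite("pics/c1.png",np.vstack([c("top",180,213,260,85),c("scene",225,190,260,110)]))
E
```

```text
(no output)
```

View pics/c1.png

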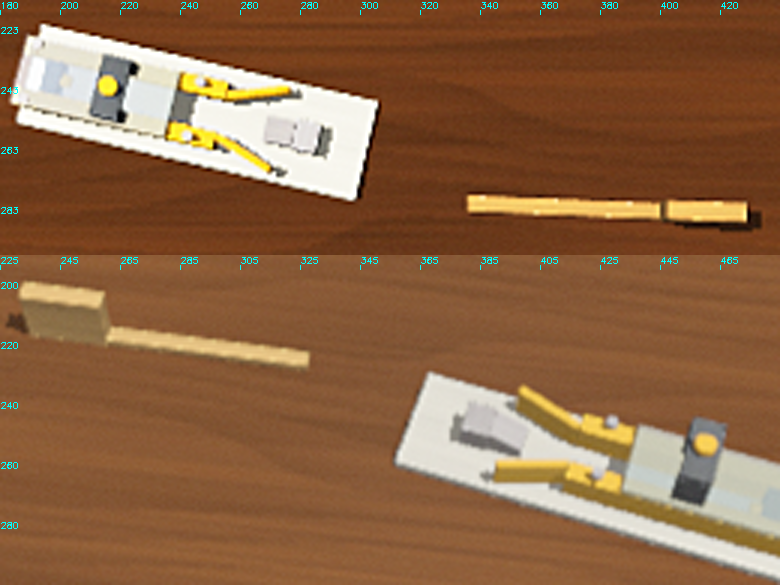

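```bash
cat >> h.py <<'E'
from scipy.optimize import least_squares
def fit(obs,x0,F,solvez=False):
    # obs: (cam,u,v,[x,y,z]) ; x=[X,Y,th(,Z)]
    def w(p,m):
        c,s=np.cos(p[2]),np.sin(p[2]); z=p[3] if solvez else 0
        return [p[0]+c*m[0]-s*m[1],p[1]+s*m[0]+c*m[1],z+m[2]]
    def res(p): return np.concatenate([np.subtract(proj(F[o[0]],w(p,o[3])),o[1:3]) for o in obs])
    s=least_squares(res,x0+([0] if solvez else [])); return s.x,res(s.x)
E
python3 - <<'E'
from h import *
import pickle
F=pickle.load(open("F.pkl","rb"))
T=lambda x,y:(180+(x-1)/3,213+(y-1)/3)
S=lambda x,y:(225+(x-1)/3,190+(y-256)/3)
o=lambda n,xy,m:(n,*xy,m)
G=[o("top",T(378,100),[-165,-40,8]),o("top",T(357,200),[-165,40,8]),o("top",T(40,25),[110,-40,8]),o("top",T(17,123),[110,40,8]),
 o("scene",S(429,373),[-165,40,8]),o("scene",S(396,463),[-165,-40,8])]
St=[o("top",T(467,195),[105,-6,8]),o("top",T(467,212),[105,6,8]),o("top",T(747,201),[-105,-7,48]),o("top",T(747,221),[-105,7,48]),o("top",T(667,200),[-45,-7,48]),o("top",T(667,219),[-45,7,48]),
 o("scene",S(309,352),[105,6,8]),o("scene",S(307,367),[105,-6,0]),o("scene",S(104,292),[-45,-7,48]),o("scene",S(19,299),[-105,-7,48]),o("scene",S(24,283),[-105,7,48]),o("scene",S(107,344),[-45,-7,0])]
for O,x0 in((G,[500,-50,1.4]),(St,[380,-280,1.57])):
  for z in(False,True):
    p,e=fit(O,x0,F,z);print(np.round(p,3),np.round(e,1).tolist())
# slip height/pos: tri of tail-side top corners guesses
print("slip", [np.round(atz(F["top"],*T(*q),28),1).tolist() for q in((266,115),(297,118),(322,125),(318,153),(292,150),(265,140))])
print("slipS", [np.round(atz(F["scene"],*S(*q),28),1).tolist() for q in((482,400),(460,432),(503,411),(490,440),(527,430),(518,455))])
f=cams.grab_frame("wrist");cv2.imwrite("pics/w0.png",f["color"][:,:,::-1]);print(f["camera_matrix"],np.round(f["hand_eye"],2).tolist())
E
```

```text
[546.041  61.455   1.355] [-0.3, -0.1, -0.8, -0.5, 0.0, 0.1, -0.6, 0.0, -0.7, -0.1, -0.8, -0.6]
[545.924  61.615   1.353  -1.909] [-0.3, 0.1, -0.9, -0.3, 0.2, 0.2, -0.4, 0.0, -0.6, 0.3, -0.7, -0.3]
[ 463.608 -284.121    1.539] [-0.0, 0.7, -0.2, 0.2, -0.7, 0.7, -0.7, 0.2, -0.4, 0.2, -0.6, -0.0, -0.0, -0.9, -0.2, 0.6, -1.7, 4.3, -0.5, -1.4, -0.4, -1.1, 0.1, 0.2]
[ 464.069 -283.86     1.539    1.638] [-0.1, 0.5, -0.3, -0.0, -0.6, 0.5, -0.7, 0.0, -0.5, -0.1, -0.6, -0.2, 0.1, -1.2, -0.1, 0.3, -1.8, 4.0, -0.6, -1.7, -0.5, -1.4, 0.1, -0.0]
slip [[535.4, -23.1, 28.0], [533.1, -47.2, 28.0], [527.7, -66.6, 28.0], [506.0, -63.8, 28.0], [508.2, -43.6, 28.0], [515.9, -22.6, 28.0]]
slipS [[504.5, -51.3, 28.0], [533.0, -64.9, 28.0], [512.0, -36.2, 28.0], [537.1, -44.0, 28.0], [525.8, -19.1, 28.0], [546.9, -24.4, 28.0]]
[[371.64829954   0.         319.43856295]
 [  0.         371.64829954 239.99974737]
 [  0.           0.           1.        ]] [[0.0, 0.96, 0.29, 83.95], [1.0, -0.0, 0.0, -0.72], [0.0, 0.29, -0.96, -206.52], [0.0, 0.0, 0.0, 1.0]]
```

Both fits reproduce the known sizes, and the fitted undersides sit within 2 mm of the table. Next I'll move over the slip, turning the tool to the stick's heading on the way, and look with the wrist camera.

Call:
{"fn": "drive_tool", "kwargs": {
  "moves": [2.1,-3.3,0,0,0,-3.87,-1,2.1,-3.3,0,0,0,-3.87,-1,2.1,-3.3,0,0,0,-3.87,-1,2.1,-3.3,0,0,0,-3.87,-1,2.1,-3.3,0,0,0,-3.87,-1,2.1,-3.3,0,0,0,-3.87,-1,2.1,-3.3,0,0,0,-3.87,-1,2.1,-3.3,0,0,0,-3.87,-1,2.1,-3.3,0,0,0,-3.87,-1,2.1,-3.3,0,0,0,-3.87,-1,2.1,-3.3,0,0,0,-3.87,-1,2.1,-3.3,0,0,0,-3.87,-1,1.3,-3.9,-0.5,0,0,-3.87,-1,1.3,-3.9,-0.5,0,0,-3.87,-1,1.3,-3.9,-0.5,0,0,-3.87,-1,1.3,-3.9,-0.5,0,0,-3.87,-1,1.3,-3.9,-0.5,0,0,-3.87,-1,1.3,-3.9,-0.5,0,0,-3.87,-1,1.3,-3.9,-0.5,0,0,-3.87,-1,1.3,-3.9,-0.5,0,0,-3.87,-1]
}}

```text
time_s: 1.82
tool_pos: [518.0, -80.6, 137.3]
orientation: [0.72, 0.694, 0.0, -0.0]
ft_force: [0.8, 0.9, -0.1]
gripper_width: 94.3
grasp_force: 0.0
```

Call:
{"fn": "drive_tool", "kwargs": {
  "moves": [0,0,0,0,0,0,-1,0,0,0,0,0,0,-1,0,0,0,0,0,0,-1]
}}

```text
time_s: 2.07
tool_pos: [517.5, -78.1, 137.3]
orientation: [0.718, 0.696, -0.0, -0.001]
ft_force: [0.2, 0.6, 0.6]
gripper_width: 93.7
grasp_force: 0.0
```

```bash
cat >> h.py <<'E'
from scipy.spatial.transform import Rotation as Rn
class W:  # wrist fisheye frame with pose at capture
    def __init__(s,name=None):
        st=r.sense(); f=cams.grab_frame("wrist"); s.im=f["color"]; s.K=np.array(f["camera_matrix"])
        T=np.eye(4);T[:3,:3]=Rn.from_quat(st["orientation"]).as_matrix();T[:3,3]=st["tool_pos"];s.P=T@np.array(f["hand_eye"])
        if name: cv2.imwrite(name,s.im[:,:,::-1])
    def ray(s,u,v):
        x,y=(u-s.K[0,2])/s.K[0,0],(v-s.K[1,2])/s.K[1,1];t=np.hypot(x,y);k=np.sinc(t/np.pi)
        return s.P[:3,3],s.P[:3,:3]@np.array([x*k,-y*k,-np.cos(t)])
    def atz(s,u,v,z):
        o,d=s.ray(u,v);return o+d*(z-o[2])/d[2]
    def proj(s,p):
        c=s.P[:3,:3].T@(np.array(p,float)-s.P[:3,3]);c=np.array([c[0],-c[1],-c[2]])
        t=np.arctan2(np.hypot(*c[:2]),c[2]);n=np.hypot(*c[:2])
        return s.K[0,0]*t*c[0]/n+s.K[0,2],s.K[1,1]*t*c[1]/n+s.K[1,2]
E
python3 - <<'E'
from h import *
import pickle
w=W();pickle.dump(w,open("w1.pkl","wb"));s=r.sense();print(s["tool_pos"],s["orientation"],s["time_s"],w.proj([522,-42,28]))
cv2.imwrite("pics/w1.png",w.im[:,:,::-1])
E
```

```text
[517.5431656  -77.53040129 137.49019598] [ 7.17863302e-01  6.96184011e-01 -8.12328250e-06 -3.20155124e-04] 2.1167 (np.float64(323.98923806483236), np.float64(186.777298293101))
```

View pics/w1.png

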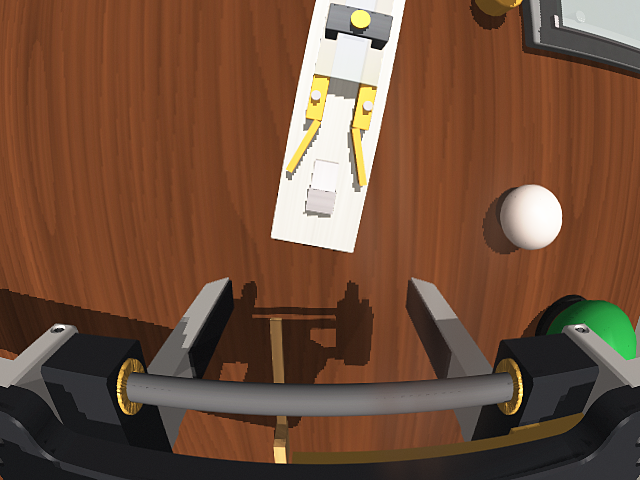

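The wrist view shows the guide. The slip's flat-top tail is the darker patch at about (321,203), and its bright bevelled nose is at about (326,173). The plate's tail corners are at (272,238) and (353,251). I'll enlarge this area.

```bash
python3 - <<'E'
from h import *
import pickle
w=pickle.load(open("w1.pkl","rb"))
x0,y0=260,145
im=cv2.resize(w.im[y0:y0+115,x0:x0+125,::-1],None,fx=5,fy=5,interpolation=cv2.INTER_CUBIC)
cv2.imwrite("pics/c2.png",im)
G=np.array([546,61.5]);t=1.354
for m in([-165,-40,8],[-165,40,8],[-50,13,8],[-50,-13,8]):
    c,s=np.cos(t),np.sin(t);p=w.proj([G[0]+c*m[0]-s*m[1],G[1]+s*m[0]+c*m[1],m[2]]);print(m,np.round([(p[0]-x0)*5+2,(p[1]-y0)*5+2]))
E
```

```text
[-165, -40, 8] [475. 536.]
[-165, 40, 8] [ 61. 462.]
[-50, 13, 8] [ 314. -121.]
[-50, -13, 8] [457. -94.]
```

View pics/c2.png

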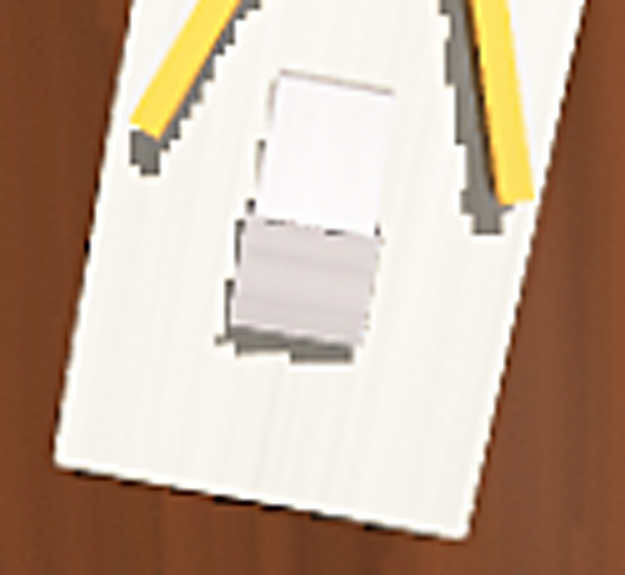

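```bash
python3 - <<'E'
from h import *
import pickle
w=pickle.load(open("w1.pkl","rb"));F={"w":w}
import h
h.proj=lambda f,p:f.proj(p)
C=lambda x,y:(260+(x-2)/5,145+(y-2)/5)
o=lambda q,m:("w",*C(*q),m)
p,e=fit([o((233,328),[-22,12,20]),o((362,345),[-22,-12,20]),o((248,216),[-2,12,20]),o((382,236),[-2,-12,20]),o((285,70),[22,12,11]),o((392,92),[22,-12,11])],[522,-42,1.4,8],F,True) if 0 else (None,None)
def F2(obs,x0,z):
    obs=[(a,b,c,[m[0],m[1],m[2]+z]) for a,b,c,m in obs]
    return fit(obs,x0,F)
p,e=F2([o((233,328),[-22,12,20]),o((362,345),[-22,-12,20]),o((248,216),[-2,12,20]),o((382,236),[-2,-12,20]),o((285,70),[22,12,11]),o((392,92),[22,-12,11])],[522,-42,1.4],8)
print(np.round(p,3),np.round(e,1))
G=[w.atz(*C(57,464),8),w.atz(*C(467,538),8)];print(np.round(G,1),np.linalg.norm(G[1]-G[0]))
d=G[1]-G[0];th=np.arctan2(d[1],d[0])+np.pi/2;u=np.array([np.cos(th),np.sin(th)]);g=(G[0]+G[1])[:2]/2+165*u;print("guide wrist",g,th)
for GG,t in((g,th),(np.array([546,61.5]),1.354)):
    c,s=np.cos(t),np.sin(t);print(np.array([[c,s],[-s,c]])@(p[:2]-GG),p[2]-t)
q=np.array([463.6,-284.1])+np.array([np.cos(1.539),np.sin(1.539)])*-75
print("grip",q)
print("stick tip wrist pred",w.proj([463.6+105*np.cos(1.539),-284.1+105*np.sin(1.539),8]))
E
```

```text
[521.299 -42.321   1.378] [-0.8 -0.5  0.7  0.5 -0.2 -0.6  0.6 -0.1 -3.   0.4  2.8  0.4]
[[ 470.6  -91.4    8. ]
 [ 548.  -108.6    8. ]] 79.30112913970305
guide wrist [545.0311618   61.11788516] 1.3526946431900095
[-106.12395485    0.78845287] 0.02520322230107963
[-106.70440444    1.79094732] 0.023897865491089076
grip [ 461.2156773  -359.06209045]
stick tip wrist pred (np.float64(274.0384100853858), np.float64(319.31592777502254))
```

Call:
{"fn": "drive_tool", "kwargs": {
  "moves": [-0.69,-3.52,0,0,0,0,-1,-0.69,-3.52,0,0,0,0,-1,-0.69,-3.52,0,0,0,0,-1,-0.69,-3.52,0,0,0,0,-1,-0.69,-3.52,0,0,0,0,-1,-0.69,-3.52,0,0,0,0,-1,-0.69,-3.52,0,0,0,0,-1,-0.69,-3.52,0,0,0,0,-1,0,0,0,0,0,0,-1,0,0,0,0,0,0,-1,0,0,0,0,0,0,-1]
}}

```text
time_s: 3.03
tool_pos: [463.2, -358.4, 137.6]
orientation: [0.718, 0.696, 0.0, -0.0]
ft_force: [0.0, -0.5, -0.8]
gripper_width: 93.5
grasp_force: 0.0
```

```bash
python3 - <<'E'
from h import *
import pickle
w=W();pickle.dump(w,open("w2.pkl","wb"));s=r.sense();print(s["tool_pos"],s["time_s"])
st=lambda x,y,z:w.proj([463.6+np.cos(1.539)*x-np.sin(1.539)*y,-284.1+np.sin(1.539)*x+np.cos(1.539)*y,z])
im=w.im[:,:,::-1].copy()
for m in([105,0,8],[-45,0,8],[-45,0,48],[-105,0,48]):
    p=st(*m);print(m,np.round(p,1));cv2.circle(im,(int(p[0]),int(p[1])),3,(255,0,255),1)
cv2.imwrite("pics/w2.png",im)
E
```

```text
[ 463.3031424  -358.07592591  137.61295369] 3.0833
[105, 0, 8] [318.1  28.5]
[-45, 0, 8] [317.9 191. ]
[-45, 0, 48] [317.6 198.9]
[-105, 0, 48] [317.6 268.4]
```

View pics/w2.png

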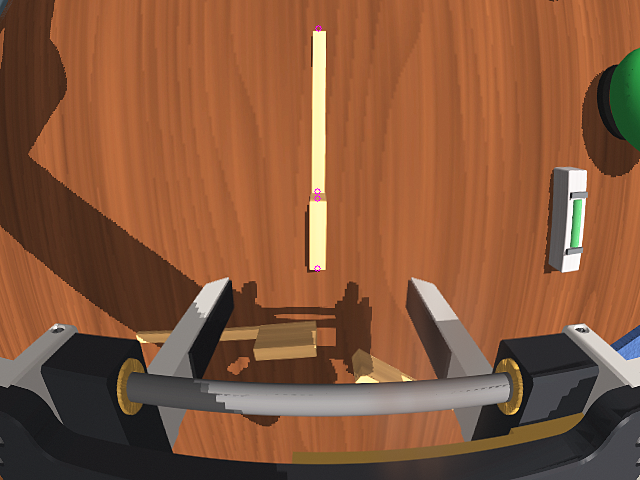

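The overlay matches the stick to within 2 mm: tip at (320,31), block from (317,199) to (317,269). Next I'll descend and grip.

Call:
{"fn": "drive_tool", "kwargs": {
  "moves": [0,0,-3.1,0,0,0,-1,0,0,-3.1,0,0,0,-1,0,0,-3.1,0,0,0,-1,0,0,-3.05,0,0,0,-1,0,0,0,0,0,0,-1,0,0,0,0,0,0,1,0,0,0,0,0,0,1,0,0,0,0,0,0,1,0,0,0,0,0,0,1,0,0,0,0,0,0,1,0,0,0,0,0,0,1,0,0,0,0,0,0,1,0,0,0,0,0,0,1],
  "grip_force": 55
}}

```text
time_s: 4.17
tool_pos: [462.8, -360.3, 14.4]
orientation: [0.718, 0.696, 0.0, 0.0]
ft_force: [-0.5, -1.0, -0.2]
gripper_width: 44.2
grasp_force: 0.0
```

Call:
{"fn": "drive_tool", "kwargs": {
  "moves": [0,0,0,0,0,0,1,0,0,0,0,0,0,1,0,0,0,0,0,0,1,0,0,0,0,0,0,1,0,0,0,0,0,0,1,0,0,0,0,0,0,1,0,0,0,0,0,0,1,0,0,0,0,0,0,1,0,0,0,0,0,0,1]
}}

```text
time_s: 4.92
tool_pos: [462.7, -360.0, 14.1]
orientation: [0.718, 0.696, -0.0, -0.0]
ft_force: [-0.5, 0.3, -0.5]
gripper_width: 13.0
grasp_force: 55.0
```

Call:
{"fn": "drive_tool", "kwargs": {
  "moves": [0,0,1,0,0,0,1,0,0,2,0,0,0,1,0,0,1,0,0,0,1,0.2,1.73,0,0,0,-1.78,1,0.2,1.73,0,0,0,-1.78,1,0.2,1.73,0,0,0,-1.78,1,0.2,1.73,0,0,0,-1.78,1,0.2,1.73,0,0,0,-1.78,1,0.2,1.73,0,0,0,-1.78,1,0,0,0,0,0,0,1,0,0,0,0,0,0,1,0,0,0,0,0,0,1,0,0,0,0,0,0,1]
}}

```text
time_s: 6.0
tool_pos: [474.9, -257.3, 54.6]
orientation: [0.78, 0.626, 0.0, 0.0]
ft_force: [0.0, -0.8, -0.6]
gripper_width: 12.8
grasp_force: 55.0
```

```bash
python3 - <<'E'
from h import *
import pickle
w=W();pickle.dump(w,open("w3.pkl","wb"));s=r.sense();print(s["tool_pos"],s["orientation"],s["time_s"],s["ft_force"])
f=grab("scene")
a=cv2.resize(w.im[0:200,200:440,::-1],None,fx=2.5,fy=2.5,interpolation=cv2.INTER_CUBIC)
cv2.imwrite("pics/c3.png",a)
T=s["tool_pos"];q=Rn.from_quat(s["orientation"]).as_matrix();print(q.round(4))
tip=T+q@np.array([180,0,14.1-8]);print("tip pred",tip,((np.array(w.proj(tip))-[200,0])*2.5+.75).round(1))
C=lambda x,y,z:(545.5+.2156*x-.9765*y,61.3+.9765*x+.2156*y,z)
for m in([-165,40,8],[-165,-40,8],[-50,0,8]):print(m,((np.array(w.proj(C(*m)))-[200,0])*2.5+.75).round(1))
E
```

```text
[ 474.83989003 -257.28619065   54.4737368 ] [7.80139022e-01 6.25606093e-01 6.29880361e-06 3.48952439e-04] 6.05 [-0.84696911 -0.23207503 -0.81789376]
[[ 2.172e-01  9.761e-01  4.000e-04]
 [ 9.761e-01 -2.172e-01 -5.000e-04]
 [-4.000e-04  6.000e-04 -1.000e+00]]
tip pred [513.94473905 -81.58796164  48.29691687] [300.2 -66.9]
[-165, 40, 8] [152.4  56. ]
[-165, -40, 8] [447.8  55.8]
[-50, 0, 8] [ 299.5 -275.9]
```

View pics/c3.png

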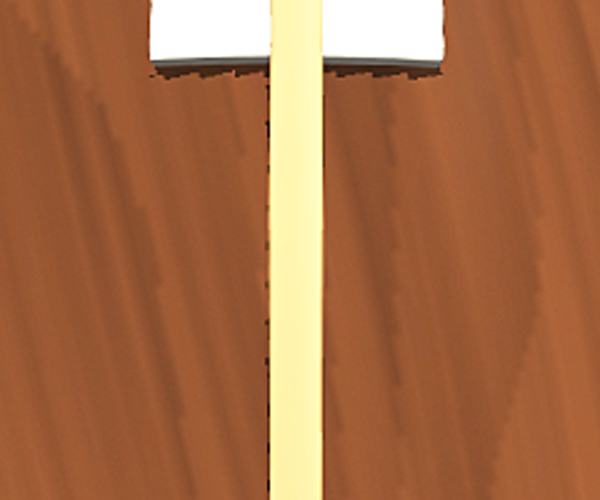

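The blade is centred on the plate: blade centre at 296, plate edges at 151 and 443. Next I'll lower it to 2 mm above the plate, well behind the slip, and creep forward.

Call:
{"fn": "drive_tool", "kwargs": {
  "moves": [0,0,-1,0,0,0,1,0,0,-1,0,0,0,1,0,0,-1,0,0,0,1,0,0,0,0,0,0,1,0.022,0.098,0,0,0,0,1,0.043,0.195,0,0,0,0,1,0.043,0.195,0,0,0,0,1,0.022,0.098,0,0,0,0,1,0.022,0.098,0,0,0,0,1,0.022,0.098,0,0,0,0,1,0.022,0.098,0,0,0,0,1,0.022,0.098,0,0,0,0,1,0.022,0.098,0,0,0,0,1,0.022,0.098,0,0,0,0,1,0.022,0.098,0,0,0,0,1]
}}

```text
time_s: 7.35
tool_pos: [477.6, -243.5, 24.2]
orientation: [0.78, 0.626, -0.0, 0.0]
ft_force: [-0.1, 0.4, 0.0]
gripper_width: 13.1
grasp_force: 55.0
```

```bash
python3 - <<'E'
from h import *
s=r.sense();T=s["tool_pos"];q=Rn.from_quat(s["orientation"]).as_matrix()
tip=T+q@np.array([180,0,14.1]);d=tip[:2]-[545.5,61.3];print(T,tip,d@[.2156,.9765],d@[-.9765,.2156],s["ft_force"],s["time_s"])
f=grab("scene");f2=grab("top")
a=cv2.resize(f["color"][190:300,340:500,::-1],None,fx=4,fy=4,interpolation=cv2.INTER_CUBIC)
cv2.imwrite("pics/c4.png",a)
E
```

```text
[ 477.58060859 -243.50305565   24.16736675] [516.568108   -67.77662766  10.06036855] -132.281042828005 0.4230716178572394 [-0.09964883  0.44674475  0.03829175] 7.35
```

View pics/c4.png

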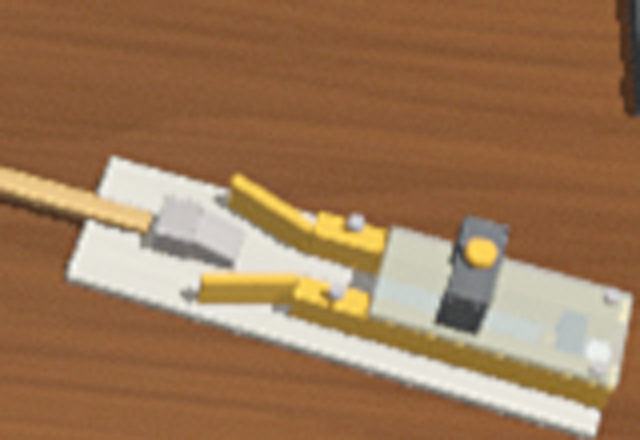

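The blade is square behind the slip's tail, at about (150,220) in the crop, with a gap of a few mm. I'll push on gently.

Call:
{"fn": "drive_tool", "kwargs": {
  "moves": [0.022,0.098,0,0,0,0,1,0.022,0.098,0,0,0,0,1,0.022,0.098,0,0,0,0,1,0.022,0.098,0,0,0,0,1,0.022,0.098,0,0,0,0,1,0.022,0.098,0,0,0,0,1,0.022,0.098,0,0,0,0,1,0.022,0.098,0,0,0,0,1,0.032,0.146,0,0,0,0,1,0.032,0.146,0,0,0,0,1,0.032,0.146,0,0,0,0,1,0.032,0.146,0,0,0,0,1,0.032,0.146,0,0,0,0,1,0.032,0.146,0,0,0,0,1,0.032,0.146,0,0,0,0,1,0.032,0.146,0,0,0,0,1,0.032,0.146,0,0,0,0,1,0.032,0.146,0,0,0,0,1,0.032,0.146,0,0,0,0,1,0.032,0.146,0,0,0,0,1]
}}

```text
time_s: 9.12
tool_pos: [483.2, -218.1, 24.2]
orientation: [0.78, 0.626, 0.0, -0.0]
ft_force: [-0.2, -0.8, -0.2]
gripper_width: 12.9
grasp_force: 55.0
```

Call:
{"fn": "drive_tool", "kwargs": {
  "moves": [0.032,0.146,0,0,0,0,1,0.032,0.146,0,0,0,0,1,0.032,0.146,0,0,0,0,1,0.032,0.146,0,0,0,0,1,0.032,0.146,0,0,0,0,1,0.032,0.146,0,0,0,0,1,0.032,0.146,0,0,0,0,1,0.032,0.146,0,0,0,0,1]
}}

```text
time_s: 9.78
tool_pos: [485.8, -206.4, 24.2]
orientation: [0.78, 0.626, 0.0, 0.0]
ft_force: [0.3, -0.9, 0.0]
gripper_width: 13.2
grasp_force: 55.0
```

```bash
cat > st.py <<'E'
from h import *
import sys
s=r.sense();T=s["tool_pos"];q=Rn.from_quat(s["orientation"]).as_matrix()
tip=T+q@np.array([180,0,14.1]);d=tip[:2]-[545.5,61.3];print(T.round(1),"tip gx,gy,z",(d@[.2156,.9765]).round(1),(d@[-.9765,.2156]).round(1),tip[2].round(1),"F",s["ft_force"].round(2),s["torque"].round(2),s["time_s"])
if len(sys.argv)>1:
    a=cv2.resize(grab("scene")["color"][190:300,340:500,::-1],None,fx=4,fy=4,interpolation=cv2.INTER_CUBIC)
    b=cv2.resize(grab("top")["color"][205:285,180:340,::-1],None,fx=4,fy=4,interpolation=cv2.INTER_CUBIC)[:160*1]
    cv2.imwrite(f"pics/{sys.argv[1]}.png",a)
E
python3 st.py c5
```

```text
[ 485.8 -206.4   24.2] tip gx,gy,z -94.3 0.4 10.1 F [ 0.31 -0.93  0.02] [-0.22  0.1   0.02] 9.7833
```

View pics/c5.png

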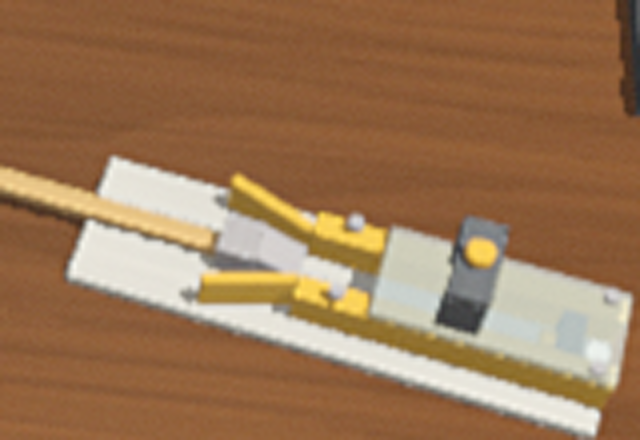

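The blade is square on the slip's tail and the nose is at the mouth. I'll enter the channel slowly while watching the force.

Call:
{"fn": "drive_tool", "kwargs": {
  "moves": [0.022,0.098,0,0,0,0,1,0.022,0.098,0,0,0,0,1,0.022,0.098,0,0,0,0,1,0.022,0.098,0,0,0,0,1]
}}

```text
time_s: 10.22
tool_pos: [486.6, -202.6, 24.2]
orientation: [0.78, 0.626, -0.0, 0.0]
ft_force: [-0.0, -0.6, -0.9]
gripper_width: 13.0
grasp_force: 55.0
```

Call:
{"fn": "drive_tool", "kwargs": {
  "moves": [0.022,0.098,0,0,0,0,1,0.022,0.098,0,0,0,0,1,0.022,0.098,0,0,0,0,1,0.022,0.098,0,0,0,0,1,0.022,0.098,0,0,0,0,1]
}}

```text
time_s: 10.63
tool_pos: [487.8, -197.6, 24.2]
orientation: [0.78, 0.626, 0.0, 0.0]
ft_force: [0.1, -0.5, -1.0]
gripper_width: 13.2
grasp_force: 55.0
```

Call:
{"fn": "drive_tool", "kwargs": {
  "moves": [0.022,0.098,0,0,0,0,1,0.022,0.098,0,0,0,0,1,0.022,0.098,0,0,0,0,1,0.022,0.098,0,0,0,0,1,0.022,0.098,0,0,0,0,1]
}}

```text
time_s: 11.05
tool_pos: [488.8, -192.7, 24.2]
orientation: [0.78, 0.626, -0.0, -0.0]
ft_force: [-0.7, -0.4, -0.3]
gripper_width: 13.3
grasp_force: 55.0
```

Call:
{"fn": "drive_tool", "kwargs": {
  "moves": [0.032,0.146,0,0,0,0,1,0.032,0.146,0,0,0,0,1,0.032,0.146,0,0,0,0,1,0.032,0.146,0,0,0,0,1,0.032,0.146,0,0,0,0,1,0.032,0.146,0,0,0,0,1,0.032,0.146,0,0,0,0,1,0.032,0.146,0,0,0,0,1,0.032,0.146,0,0,0,0,1,0.032,0.146,0,0,0,0,1]
}}

```text
time_s: 11.88
tool_pos: [492.0, -178.1, 24.2]
orientation: [0.78, 0.626, -0.0, -0.0]
ft_force: [-0.1, 0.3, -0.1]
gripper_width: 13.2
grasp_force: 55.0
```

Call:
{"fn": "drive_tool", "kwargs": {
  "moves": [0.032,0.146,0,0,0,0,1,0.032,0.146,0,0,0,0,1,0.032,0.146,0,0,0,0,1,0.032,0.146,0,0,0,0,1,0.032,0.146,0,0,0,0,1,0.032,0.146,0,0,0,0,1,0.032,0.146,0,0,0,0,1,0.032,0.146,0,0,0,0,1,0.032,0.146,0,0,0,0,1,0.032,0.146,0,0,0,0,1,0.032,0.146,0,0,0,0,1,0.032,0.146,0,0,0,0,1]
}}

```text
time_s: 12.88
tool_pos: [495.9, -160.5, 24.2]
orientation: [0.78, 0.626, -0.0, -0.0]
ft_force: [0.7, -0.3, -1.4]
gripper_width: 13.2
grasp_force: 55.0
```

```bash
python3 st.py
```

```text
[ 495.9 -160.5   24.2] tip gx,gy,z -47.3 0.4 10.1 F [ 0.72 -0.33 -1.42] [-0.28  0.15 -0.01] 12.8833
```

Call:
{"fn": "drive_tool", "kwargs": {
  "moves": [0.022,0.098,0,0,0,0,1,0.022,0.098,0,0,0,0,1,0.022,0.098,0,0,0,0,1,0.022,0.098,0,0,0,0,1,0.022,0.098,0,0,0,0,1,0.022,0.098,0,0,0,0,1,0.022,0.098,0,0,0,0,1,0.022,0.098,0,0,0,0,1]
}}

```text
time_s: 13.55
tool_pos: [497.6, -152.8, 24.1]
orientation: [0.78, 0.626, -0.0, -0.0]
ft_force: [0.4, -0.7, 0.1]
gripper_width: 12.8
grasp_force: 55.0
```

Call:
{"fn": "drive_tool", "kwargs": {
  "moves": [0.022,0.098,0,0,0,0,1,0.022,0.098,0,0,0,0,1,0.022,0.098,0,0,0,0,1,0.022,0.098,0,0,0,0,1,0.022,0.098,0,0,0,0,1,0.022,0.098,0,0,0,0,1]
}}

```text
time_s: 14.05
tool_pos: [499.0, -146.9, 24.2]
orientation: [0.78, 0.626, 0.0, -0.0]
ft_force: [-0.5, -0.8, 0.1]
gripper_width: 13.1
grasp_force: 55.0
```

Call:
{"fn": "drive_tool", "kwargs": {
  "moves": [0.022,0.098,0,0,0,0,1,0.022,0.098,0,0,0,0,1,0.022,0.098,0,0,0,0,1,0.022,0.098,0,0,0,0,1,0.022,0.098,0,0,0,0,1]
}}

```text
time_s: 14.47
tool_pos: [500.1, -142.0, 24.2]
orientation: [0.78, 0.626, 0.0, 0.0]
ft_force: [0.0, -0.1, -0.8]
gripper_width: 13.0
grasp_force: 55.0
```

Call:
{"fn": "drive_tool", "kwargs": {
  "moves": [0.022,0.098,0,0,0,0,1,0.022,0.098,0,0,0,0,1,0.022,0.098,0,0,0,0,1,0.022,0.098,0,0,0,0,1,0.022,0.098,0,0,0,0,1]
}}

```text
time_s: 14.88
tool_pos: [501.2, -137.1, 24.2]
orientation: [0.78, 0.626, -0.0, 0.0]
ft_force: [-0.2, -1.3, -1.4]
gripper_width: 13.1
grasp_force: 55.0
```

Call:
{"fn": "drive_tool", "kwargs": {
  "moves": [0.022,0.098,0,0,0,0,1,0.022,0.098,0,0,0,0,1,0.022,0.098,0,0,0,0,1,0.022,0.098,0,0,0,0,1,0.022,0.098,0,0,0,0,1]
}}

```text
time_s: 15.3
tool_pos: [502.2, -132.2, 24.2]
orientation: [0.78, 0.626, -0.0, -0.0]
ft_force: [-0.6, -1.0, -0.0]
gripper_width: 12.7
grasp_force: 55.0
```

Call:
{"fn": "drive_tool", "kwargs": {
  "moves": [0.022,0.098,0,0,0,0,1,0.022,0.098,0,0,0,0,1,0.022,0.098,0,0,0,0,1,0.022,0.098,0,0,0,0,1,0.022,0.098,0,0,0,0,1]
}}

```text
time_s: 15.72
tool_pos: [503.3, -127.2, 24.1]
orientation: [0.78, 0.626, -0.0, -0.0]
ft_force: [0.3, -0.4, -0.5]
gripper_width: 13.2
grasp_force: 55.0
```

Call:
{"fn": "drive_tool", "kwargs": {
  "moves": [0.022,0.098,0,0,0,0,1,0.022,0.098,0,0,0,0,1,0.022,0.098,0,0,0,0,1]
}}

```text
time_s: 15.97
tool_pos: [504.0, -124.3, 24.1]
orientation: [0.78, 0.626, -0.0, -0.0]
ft_force: [-0.2, -1.0, -0.5]
gripper_width: 12.8
grasp_force: 55.0
```

Call:
{"fn": "drive_tool", "kwargs": {
  "moves": [0.022,0.098,0,0,0,0,1,0.022,0.098,0,0,0,0,1,0.022,0.098,0,0,0,0,1]
}}

```text
time_s: 16.22
tool_pos: [504.9, -122.3, 24.5]
orientation: [0.78, 0.626, -0.0, 0.001]
ft_force: [-1.0, -4.1, 0.6]
gripper_width: 12.8
grasp_force: 55.0
```

Call:
{"fn": "drive_tool", "kwargs": {
  "moves": [0.022,0.098,0,0,0,0,1,0.022,0.098,0,0,0,0,1,0.022,0.098,0,0,0,0,1]
}}

```text
time_s: 16.47
tool_pos: [505.5, -119.3, 24.5]
orientation: [0.78, 0.626, -0.0, 0.001]
ft_force: [-0.9, -5.4, 1.8]
gripper_width: 13.2
grasp_force: 55.0
```

```bash
python3 st.py
```

```text
[ 505.5 -119.3   24.5] tip gx,gy,z -5.0 -0.1 10.1 F [-0.85 -5.4   1.8 ] [-1.09  0.33  0.06] 16.4667
```

Contact with the catch came at TCP y of about -123.8, so the latch is expected about 47 mm further on, near y = -78.

Call:
{"fn": "drive_tool", "kwargs": {
  "moves": [0.022,0.098,0,0,0,0,1,0.022,0.098,0,0,0,0,1,0.022,0.098,0,0,0,0,1,0.022,0.098,0,0,0,0,1,0.022,0.098,0,0,0,0,1]
}}

```text
time_s: 16.88
tool_pos: [506.7, -114.6, 24.5]
orientation: [0.78, 0.626, -0.0, 0.001]
ft_force: [-0.7, -5.0, 0.2]
gripper_width: 12.9
grasp_force: 55.0
```

Call:
{"fn": "drive_tool", "kwargs": {
  "moves": [0.022,0.098,0,0,0,0,1,0.022,0.098,0,0,0,0,1,0.022,0.098,0,0,0,0,1,0.022,0.098,0,0,0,0,1,0.022,0.098,0,0,0,0,1]
}}

```text
time_s: 17.3
tool_pos: [507.8, -109.8, 24.6]
orientation: [0.78, 0.626, -0.0, 0.001]
ft_force: [-2.3, -6.1, 0.6]
gripper_width: 12.7
grasp_force: 55.0
```

Call:
{"fn": "drive_tool", "kwargs": {
  "moves": [0.022,0.098,0,0,0,0,1,0.022,0.098,0,0,0,0,1,0.022,0.098,0,0,0,0,1,0.022,0.098,0,0,0,0,1,0.022,0.098,0,0,0,0,1]
}}

```text
time_s: 17.72
tool_pos: [508.9, -104.8, 24.6]
orientation: [0.78, 0.626, -0.0, 0.001]
ft_force: [-2.4, -4.9, 0.8]
gripper_width: 13.2
grasp_force: 55.0
```

```bash
python3 st.py
```

```text
[ 508.9 -104.8   24.6] tip gx,gy,z 9.8 -0.2 10.1 F [-2.38 -4.93  0.77] [-1.12  0.38 -0.02] 17.7167
```

Call:
{"fn": "drive_tool", "kwargs": {
  "moves": [0.022,0.098,0,0,0,0,1,0.022,0.098,0,0,0,0,1,0.022,0.098,0,0,0,0,1,0.022,0.098,0,0,0,0,1,0.022,0.098,0,0,0,0,1,0.022,0.098,0,0,0,0,1]
}}

```text
time_s: 18.22
tool_pos: [510.0, -97.9, 24.2]
orientation: [0.78, 0.626, -0.0, 0.0]
ft_force: [-1.4, -5.3, 0.7]
gripper_width: 13.7
grasp_force: 55.0
```

Call:
{"fn": "drive_tool", "kwargs": {
  "moves": [0.022,0.098,0,0,0,0,1,0.022,0.098,0,0,0,0,1,0.022,0.098,0,0,0,0,1,0.022,0.098,0,0,0,0,1,0.022,0.098,0,0,0,0,1,0.022,0.098,0,0,0,0,1]
}}

```text
time_s: 18.72
tool_pos: [511.3, -92.0, 24.1]
orientation: [0.78, 0.626, -0.0, -0.0]
ft_force: [0.1, -5.0, 1.7]
gripper_width: 13.4
grasp_force: 55.0
```

```bash
python3 st.py
```

```text
[511.3 -92.   24.1] tip gx,gy,z 22.9 0.2 10.0 F [ 0.06 -4.97  1.66] [-0.97  0.25  0.01] 18.7167
```

Call:
{"fn": "drive_tool", "kwargs": {
  "moves": [0.015,0.068,0,0,0,0,1,0.015,0.068,0,0,0,0,1,0.015,0.068,0,0,0,0,1,0.015,0.068,0,0,0,0,1,0.015,0.068,0,0,0,0,1,0.015,0.068,0,0,0,0,1]
}}

```text
time_s: 19.22
tool_pos: [512.2, -87.9, 24.2]
orientation: [0.78, 0.626, -0.0, -0.0]
ft_force: [-1.3, -5.0, 0.9]
gripper_width: 12.6
grasp_force: 55.0
```

Call:
{"fn": "drive_tool", "kwargs": {
  "moves": [0.015,0.068,0,0,0,0,1,0.015,0.068,0,0,0,0,1,0.015,0.068,0,0,0,0,1,0.015,0.068,0,0,0,0,1]
}}

```text
time_s: 19.55
tool_pos: [512.9, -85.8, 24.3]
orientation: [0.78, 0.626, -0.0, 0.001]
ft_force: [-1.5, -7.3, 1.5]
gripper_width: 12.8
grasp_force: 55.0
```

```bash
python3 st.py
```

```text
[512.9 -85.8  24.3] tip gx,gy,z 29.3 0.1 10.0 F [-1.47 -7.26  1.49] [-1.49  0.41 -0.01] 19.55
```

Call:
{"fn": "drive_tool", "kwargs": {
  "moves": [0.009,0.039,0,0,0,0,1,0.009,0.039,0,0,0,0,1,0.009,0.039,0,0,0,0,1,0.009,0.039,0,0,0,0,1]
}}

```text
time_s: 19.88
tool_pos: [513.3, -84.5, 24.4]
orientation: [0.78, 0.626, -0.0, 0.001]
ft_force: [-0.7, -7.1, 1.7]
gripper_width: 12.8
grasp_force: 55.0
```

Call:
{"fn": "drive_tool", "kwargs": {
  "moves": [0.009,0.039,0,0,0,0,1,0.009,0.039,0,0,0,0,1,0.009,0.039,0,0,0,0,1]
}}

```text
time_s: 20.13
tool_pos: [513.5, -83.3, 24.4]
orientation: [0.78, 0.626, -0.0, 0.001]
ft_force: [-2.0, -7.3, 1.3]
gripper_width: 12.9
grasp_force: 55.0
```

Call:
{"fn": "drive_tool", "kwargs": {
  "moves": [0.009,0.039,0,0,0,0,1,0.009,0.039,0,0,0,0,1]
}}

```text
time_s: 20.3
tool_pos: [513.7, -82.3, 24.4]
orientation: [0.78, 0.626, -0.0, 0.001]
ft_force: [-1.8, -6.2, 1.1]
gripper_width: 13.1
grasp_force: 55.0
```

```bash
python3 st.py
```

```text
[513.7 -82.3  24.4] tip gx,gy,z 32.9 -0.0 10.0 F [-1.78 -6.18  1.12] [-1.36  0.4   0.05] 20.3
```

Call:
{"fn": "drive_tool", "kwargs": {
  "moves": [0.009,0.039,0,0,0,0,1,0.009,0.039,0,0,0,0,1,0,0,0,0,0,0,1]
}}

```text
time_s: 20.55
tool_pos: [513.8, -81.2, 24.2]
orientation: [0.78, 0.626, -0.0, 0.0]
ft_force: [-1.3, -5.5, 0.8]
gripper_width: 13.2
grasp_force: 55.0
```

Call:
{"fn": "drive_tool", "kwargs": {
  "moves": [0.009,0.039,0,0,0,0,1,0.009,0.039,0,0,0,0,1,0,0,0,0,0,0,1]
}}

```text
time_s: 20.8
tool_pos: [514.0, -80.8, 24.4]
orientation: [0.78, 0.626, -0.0, 0.001]
ft_force: [-2.5, -6.8, 0.3]
gripper_width: 13.0
grasp_force: 55.0
```

```bash
python3 st.py
```

```text
[514.  -80.8  24.4] tip gx,gy,z 34.4 -0.0 10.0 F [-2.55 -6.79  0.26] [-1.38  0.34 -0.  ] 20.8
```

Call:
{"fn": "drive_tool", "kwargs": {
  "moves": [0.009,0.039,0,0,0,0,1,0.009,0.039,0,0,0,0,1,0,0,0,0,0,0,1]
}}

```text
time_s: 21.05
tool_pos: [514.3, -80.2, 24.4]
orientation: [0.78, 0.626, -0.0, 0.001]
ft_force: [-2.6, -7.7, 1.2]
gripper_width: 13.3
grasp_force: 55.0
```

Call:
{"fn": "drive_tool", "kwargs": {
  "moves": [0.009,0.039,0,0,0,0,1,0.009,0.039,0,0,0,0,1,0,0,0,0,0,0,1]
}}

```text
time_s: 21.3
tool_pos: [514.4, -79.6, 24.5]
orientation: [0.78, 0.626, -0.001, 0.001]
ft_force: [-1.5, -8.6, 1.7]
gripper_width: 13.0
grasp_force: 55.0
```

Call:
{"fn": "drive_tool", "kwargs": {
  "moves": [0.009,0.039,0,0,0,0,1,0.009,0.039,0,0,0,0,1,0,0,0,0,0,0,1]
}}

```text
time_s: 21.55
tool_pos: [514.7, -79.0, 24.5]
orientation: [0.78, 0.626, -0.001, 0.001]
ft_force: [-2.0, -7.9, 1.3]
gripper_width: 13.2
grasp_force: 55.0
```

```bash
python3 st.py
```

```text
[514.7 -79.   24.5] tip gx,gy,z 36.3 -0.2 10.0 F [-1.96 -7.91  1.32] [-1.75  0.45  0.03] 21.55
```

Call:
{"fn": "drive_tool", "kwargs": {
  "moves": [0.009,0.039,0,0,0,0,1,0.009,0.039,0,0,0,0,1,0,0,0,0,0,0,1]
}}

```text
time_s: 21.8
tool_pos: [514.9, -78.8, 24.7]
orientation: [0.78, 0.626, -0.001, 0.001]
ft_force: [-3.7, -9.4, 2.2]
gripper_width: 13.1
grasp_force: 55.0
```

Call:
{"fn": "drive_tool", "kwargs": {
  "moves": [0.009,0.039,0,0,0,0,1,0.009,0.039,0,0,0,0,1,0,0,0,0,0,0,1]
}}

```text
time_s: 22.05
tool_pos: [515.3, -78.7, 24.9]
orientation: [0.78, 0.626, -0.001, 0.002]
ft_force: [-3.0, -12.5, 2.4]
gripper_width: 12.9
grasp_force: 55.0
```

Call:
{"fn": "drive_tool", "kwargs": {
  "moves": [0.009,0.039,0,0,0,0,1,0.009,0.039,0,0,0,0,1,0,0,0,0,0,0,1]
}}

```text
time_s: 22.3
tool_pos: [515.6, -78.8, 25.2]
orientation: [0.779, 0.626, -0.002, 0.003]
ft_force: [-3.5, -16.0, 2.2]
gripper_width: 13.1
grasp_force: 55.0
```

```bash
python3 st.py
```

```text
[515.6 -78.8  25.2] tip gx,gy,z 36.7 -0.9 9.9 F [ -3.47 -16.01   2.17] [-2.97  0.73  0.05] 22.3
```

The force rose steeply with no further advance, so the slip is at the solid stop, past the snap I felt near y = -81. I'll withdraw the stick.

Call:
{"fn": "drive_tool", "kwargs": {
  "moves": [-0.02,-0.1,0,0,0,0,1,-0.02,-0.1,0,0,0,0,1,-0.02,-0.1,0,0,0,0,1,-0.02,-0.1,0,0,0,0,1,0,0,0,0,0,0,1]
}}

```text
time_s: 22.72
tool_pos: [514.2, -79.9, 24.2]
orientation: [0.78, 0.626, -0.0, 0.0]
ft_force: [-1.4, -6.3, 1.5]
gripper_width: 12.7
grasp_force: 55.0
```

Call:
{"fn": "drive_tool", "kwargs": {
  "moves": [-0.022,-0.098,0,0,0,0,1,-0.022,-0.098,0,0,0,0,1,-0.022,-0.098,0,0,0,0,1,0,0,0,0,0,0,1]
}}

```text
time_s: 23.05
tool_pos: [513.3, -81.6, 23.8]
orientation: [0.78, 0.626, 0.0, -0.001]
ft_force: [-0.3, -0.2, 0.2]
gripper_width: 12.9
grasp_force: 55.0
```

```bash
python3 st.py
```

```text
[513.3 -81.6  23.8] tip gx,gy,z 33.6 0.4 10.0 F [-0.25 -0.2   0.21] [-0.08  0.12 -0.09] 23.05
```

The force dropped to zero within 2.5 mm, so the pin no longer follows and the slip is caught. I'll draw straight back, clear of the plate.

Call:
{"fn": "drive_tool", "kwargs": {
  "moves": [-0.108,-0.488,0.03,0,0,0,1,-0.216,-0.977,0,0,0,0,1,-0.323,-1.465,0,0,0,0,1,-0.431,-1.953,0,0,0,0,1,-0.431,-1.953,0,0,0,0,1,-0.431,-1.953,0,0,0,0,1,-0.431,-1.953,0,0,0,0,1,-0.431,-1.953,0,0,0,0,1,-0.431,-1.953,0,0,0,0,1,-0.431,-1.953,0,0,0,0,1,-0.431,-1.953,0,0,0,0,1,-0.431,-1.953,0,0,0,0,1,-0.323,-1.465,0,0,0,0,1,-0.216,-0.977,0,0,0,0,1,0,0,0,0,0,0,1,0,0,0,0,0,0,1]
}}

```text
time_s: 24.38
tool_pos: [462.7, -311.9, 24.3]
orientation: [0.78, 0.626, 0.0, -0.0]
ft_force: [0.9, -0.7, -1.2]
gripper_width: 12.8
grasp_force: 55.0
```

```bash
python3 st.py c6
```

```text
[ 462.7 -311.9   24.3] tip gx,gy,z -202.3 0.1 10.3 F [ 0.92 -0.67 -1.17] [-0.12  0.09 -0.01] 24.3833
```

View pics/c6.png

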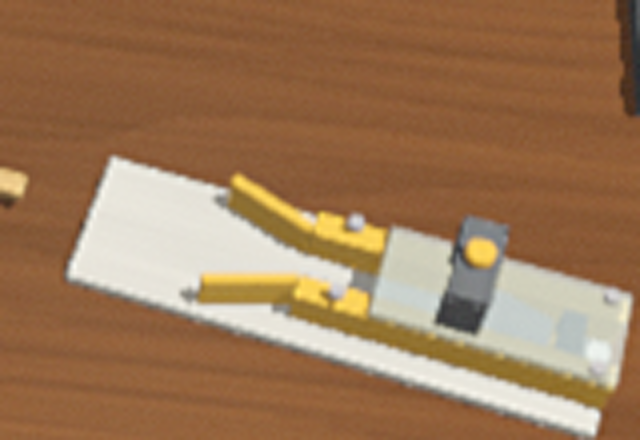

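The stick is clear of the plate and the slip stays behind the catch head. I'll lay the stick down here.

Call:
{"fn": "drive_tool", "kwargs": {
  "moves": [0,0,-0.3,0,0,0,1,0,0,-0.3,0,0,0,1,0,0,-0.2,0,0,0,1,0,0,-0.1,0,0,0,1,0,0,-0.05,0,0,0,1,0,0,0,0,0,0,1,0,0,0,0,0,0,1]
}}

```text
time_s: 25.07
tool_pos: [463.0, -312.0, 15.0]
orientation: [0.78, 0.626, 0.0, 0.0]
ft_force: [0.4, 0.6, -1.0]
gripper_width: 13.1
grasp_force: 55.0
```

Call:
{"fn": "drive_tool", "kwargs": {
  "moves": [0,0,-0.05,0,0,0,1,0,0,-0.04,0,0,0,1,0,0,0,0,0,0,1,0,0,0,0,0,0,0.6,0,0,0,0,0,0,0.4,0,0,0,0,0,0,0.2,0,0,0,0,0,0,0.0,0,0,0,0,0,0,0,0,0,0,0,0,0,0,0,0,0,0,0,0,0]
}}

```text
time_s: 25.9
tool_pos: [462.9, -312.0, 14.1]
orientation: [0.78, 0.626, 0.0, 0.0]
ft_force: [0.1, -0.7, 0.3]
gripper_width: 47.1
grasp_force: 0.0
```

Call:
{"fn": "drive_tool", "kwargs": {
  "moves": [0,0,1,0,0,0,0,0,0,2,0,0,0,0,0,0,3,0,0,0,0,0,0,3,0,0,0,0,0,0,3,0,0,0,0,0,0,0,0,0,0,0,0,0,0,0,0,0,0]
}}

```text
time_s: 26.48
tool_pos: [464.1, -313.1, 137.0]
orientation: [0.78, 0.626, 0.0, 0.003]
ft_force: [0.1, 0.5, 0.6]
gripper_width: 47.4
grasp_force: 0.0
```

```bash
python3 - <<'E'
from h import *
s=r.sense();print(s["tool_pos"],s["gripper_width"],s["time_s"])
w=W();g=cv2.cvtColor(w.im,cv2.COLOR_RGB2HSV)
m=cv2.inRange(g,(15,60,150),(35,255,255));m[300:]=0
n,l,st,c=cv2.connectedComponentsWithStats(m)
print([ (st[i].tolist()) for i in range(1,n) if st[i][4]>150])
T=s["tool_pos"];R=Rn.from_quat(s["orientation"]).as_matrix()
for x,y,z in((180,0,8),(30,0,8),(30,0,48),(-30,0,48),(30,7,48),(30,-7,48)):
    p=R@np.array([x,y,0])+T;p[2]=z;print(x,y,z,np.round(w.proj(p),1), end=' ')
E
```

```text
[ 464.11855552 -313.14661829  136.98183689] 47.43328856007404 26.4833
[[307, 28, 18, 239, 3104]]
180 0 8 [319.1  26.8] 30 0 8 [319.1 189.8] 30 0 48 [319.3 197.6] -30 0 48 [319.3 267.4] 30 7 48 [328.  197.6] 30 -7 48 [310.6 197.6]
```

The stick's image, rows 28 to 267 and about 18 px wide at the block, matches an upright stick lying flat on the table (predicted 27 to 267, 17 px). The gripper is clear, so I'll hand in.

```bash
python3 -c "
from station import hand_in
print(hand_in())"
```

```text
the job is handed in; nothing more can be done
None
```

The slip is fed to the end stop and held behind the catch, judging by force and position readings. The highest push I read was about 16 N. The stick lies flat on the table with its grip block up, and the job was handed in at about 26.5 s; no verdict came back.

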